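Isolate the bag sealer, then open the solvent cleaner's safety cap

TASK

The bag sealer's jaw is to be wiped with flammable cleaner, so first turn the rotary isolator in front of you off (its bar handle a quarter turn anticlockwise, from along the box to squarely across it). Then open the square cleaner bottle with the broad ribbed safety cap: press the cap down against its spring, keep it pressed and twist it anticlockwise until it comes free, and lift it off; the bottle stays seated in its rack, and everything else on the table stays where it is. Finish while still holding the cap in the gripper, level and still, straight above the open mouth, with its underside about 3 to 8 cm above the rim so that drips fall back into the bottle.

Things in the scene. Friction and masses are not known exactly. Their poses are not given: they have to be found in the camera images.
- isolator_handle (a joint): Angle of the isolator's bar handle about the vertical: 0 = on (bar along the box's long side, as at the start), 1.571 = off (bar across it); grows anticlockwise seen from above; stops at both ends. Spring detents: about 0.13 N m to turn; let go past half way (0.79) it snaps on to the off end by itself.
- isolator_grip (a point): Grip point on the handle's turning axis, 9 mm below its top, 89 mm above the table; x along the bar (turns with it), z up. The handle is a black bar 50 mm long, 12 mm wide, rising 29 mm above a round disc (44 mm across, 8 mm thick); this point is 20 mm above the disc.
- isolator_box: Rotary isolator: grey enclosure 120 x 82 mm, 58 mm high, screwed to the table left of the sealer, cable gland on its side; origin at the centre of its underside, under the handle's axis; x along its long side, z up.
- safety_cap: The safety cap: plain grey, round, ribbed, 54 mm in diameter, 32 mm high, 55 g, on the square bottle; grip any two opposite sides. Origin at the centre of its underside, z up. Locked at first: three inner lugs sit behind 5 mm deep hooks under ears on the neck. It turns only when pressed 5.5 mm or more: press it to the end of its travel, 7.5 mm.
- cap_center (a point): Centre of the safety cap, on its axis, 16 mm above its underside and below its top. Kept pressed, it turns anticlockwise seen from above (blocked clockwise), is clear of the ears from 0.70 rad (40 degrees) on and meets a stop at about 1.4 rad (80 degrees); about 1.05 rad (60 degrees) is the middle. Then it lifts straight off.
- cap_liner (a joint): Travel of the sprung liner inside the cap, in m: 0 as locked, 0.0075 with the cap pressed fully down, negative once the cap is off. The spring resists with about 6 N at first and 12 to 13 N at full travel.
- bottle_mouth (a point): Centre of the cleaner bottle's mouth, on its rim, 150 mm above the bottle's underside; z up along the bottle, x and y along its sides. While locked, cap_center lies 2 mm below this point. Neck 36 mm in diameter, 45 mm over the ears; the shoulder is 37 mm below the rim at the neck, 54 mm below it at the sides.
- bottle_foot (a point): Centre of the cleaner bottle's underside. White plastic bottle, 76 x 76 mm square, about 0.8 kg, 164 mm high with its cap; loose, with about 2 mm of play all round in a socket of the rack, which keeps it from turning.
- bottle_rack: Dark steel rack, 112 x 216 mm base plate 3 mm thick, screwed to the table; two square sockets, 46 mm high, 50 mm to either side of its origin along its y axis; the cleaner bottle stands in either one, the squeeze bottle in the other. Origin at the centre of its underside.
- squeeze_bottle_mid (a point): Bystander in the rack's other socket: white square squeeze bottle with a narrow pointed nozzle, 76 x 76 mm and 150 mm high; this point is on its axis, half-way up.
- tape_dispenser: Bystander: dark desk tape dispenser, 52 x 177 x 98 mm; origin at the centre of its underside.
- pencil: Bystander: green pencil lying on the table, 112 mm long; origin at its underside.
- ball_pen: Bystander: white ball pen lying on the table, 145 mm long; origin at its underside.
- mailer: Bystander: flat brown cardboard mailer, 120 x 340 x 11 mm, lying on the table near its front edge; origin at the centre of its underside.
- piece_0: Bystander: small blue wooden game piece, 22 x 22 x 13 mm; origin at its underside.
- piece_a: Bystander: another blue game piece of the same size.
- piece_b: Bystander: another blue game piece of the same size.
Mind the look-alikes: they are no part of the job. Several things have the shape of the safety_cap; the one meant has the colours described above.

How it is judged (in metres and radians):
On the way, in this order (a step that is already met when the one before it is completed fails the run):
1. the isolator is turned off while the cap is still locked on the bottle (value of joint isolator_handle above 1.4 rad and z of cap_center in the frame of bottle_mouth below 0.0015 m and angle between the x axis of cap_center and the x axis of bottle_mouth, either way round below 0.3 rad), for 0.2 s.
2. the cap is pressed down and turned past its hooks (z of cap_center in the frame of bottle_mouth below -0.006 m and angle between the x axis of cap_center and the x axis of bottle_mouth, either way round above 0.4 rad), for 0.02 s.
At the end, for the whole second after the job is handed in: The isolator's handle is across the box (within 0.17 rad); the cap is held in the fingers, clear of the bottle, its underside 25 to 100 mm above the rim, its axis within 20 mm of the mouth's, level within 0.2 rad and still; the cleaner bottle stands upright and fully down in its socket (value of joint isolator_handle above 1.4 rad and z of cap_center in the frame of bottle_mouth between 0.041 and 0.116 m and horizontal distance between cap_center and bottle_mouth below 0.02 m and angle between cap_center's own z axis and vertical below 0.2 rad and contact force between safety_cap and the fingers above 1 N and contact force between safety_cap and cleaner_bottle below 0.05 N and linear speed of safety_cap below 0.03 m/s and z of bottle_foot in the frame of bottle_rack below 0.008 m and angle between bottle_mouth's own z axis and vertical below 0.09 rad); the arm keeps its last pose, push and grip.
It fails at once if the cleaner bottle is pulled up or tipped in its socket (z of bottle_foot in the frame of bottle_rack above 0.02 m or angle between bottle_mouth's own z axis and vertical above 0.2 rad).
It fails at once if a bystander is pushed more than 3 cm from where it was (distance of any of squeeze_bottle_mid, tape_dispenser, pencil, ball_pen, mailer, piece_0, piece_a, piece_b from where it was at the start of the episode above 0.03 m).
It also fails if it takes over 48 s, if anything falls off the work surface, if the arm or the gripper's body presses on something with over 40 N, if the wrist force passes 120 N, or if a joint passes its speed limit or range.

ROBOT

A 6-joint arm with a two-finger parallel gripper is mounted at the origin on a cart in front of the work surface, level with it; the furniture and walls round the work are solid. World frame = base frame: x ahead of the robot, y to its left, z up, the work surface at z = 0. Lengths are in mm, angles in degrees, forces in N, time in s.
With the tool pointing down it reaches from about 400 to 925 mm from the base axis. Payload 3.4 kg.
Tool frame: the origin (TCP) lies between the finger pads; the fingertips stand 19 mm ahead of it and the grasp point (between the pads) is the TCP (ctrl.finger_overhang is the z of the fingertips in the tool frame, in mm); z points along the fingers, y is the direction in which the jaws open and shut (so a half turn about z gives the same grasp; the last joint's range is limited). The gripper opens to 85 mm and grips with 20 to 120 N. Pads are 22 mm wide; open, the fingers measure 114 mm over their backs; the gripper's body (76 mm by 85 mm) begins 54 mm behind the grasp point. The pads swing forward as they close: fully open they stand 13 mm farther back than shut.
Start: joints at [58.871, 17.578, 86.31, -0, 76.112, -4.211], TCP at [260.33, 512.698, 250.305] pointing down, gripper open.
Joint ranges: [-179.03, 179.03], [-60, 130.46], [8.19, 133.38], [-81.62, 261.62], [5.75, 156.47], [-153.77, 153.77]. Speed limits (degrees/s): [147.25, 147.25, 180, 180, 180, 180].

INTERFACE

Orientations are given as [roll, pitch, yaw] about the fixed x, y, z axes, in that order (R = Rz(yaw) Ry(pitch) Rx(roll)).
In Python, from workcell import ctrl gives the robot as it stands.
- The arm moves only by the tool move_arm, never from a script. Its argument "plan" is a list of rows, each an object with "dp": the shift along the world's x, y, z in mm, a list of three; "dr": the turn, a rotation vector about the world's x, y, z in degrees, a list of three; "grip": the finger opening in mm, from 0 to 85.4. A call has 1 to 20 rows; each row is the pose to reach, as a shift and turn from the pose commanded when the call began; what a row does not reach only later rows make up. A row lasts 1/8 s, in which the tool goes at most 62.5 mm and 10.7 degrees, less where a joint would pass 70% of its speed; a pose out of reach is approached as far as the arm can. A call with a gripper value outside its range is refused whole. The fingers move at their own pace and stop on an object; "newtons" is the grip in N (left out, the last holds). Time passes only in rows, so rows that repeat a pose let the fingers close. It gives the time, the measured TCP pose, the force and the opening at its end, in the units of the state.
- ctrl.get_state(): the state, without advancing time (a new reading comes with each control period).
- ctrl.camera(name): name is "scene" or "top" or "wrist"; returns a dict with "frame" (384x512x3 uint8, red, green, blue), "range_z" (384x512 float32, mm along the optical axis (not along the pixel's ray), 0 where there is no reading), "vfov" (degrees; the focal length in pixels is half the picture's height over the tangent of half this angle, whatever the lens; pixels are square), "cx", "cy" (the principal point, pixels), "position" and "orientation" of the camera in the world. Camera axes: x right, y up, looking along -z (the intrinsics and any distortion apply to the point x, -y, -z); pixel columns grow to the right and rows downward; lengths in mm; the calibration is good to about 2 mm. A picture is of the moment at which its call begins.
- ctrl.job_done(): hands the job in, once; it reports no verdict.
Trained networks look in a picture, given as the dict that the camera call returned (one of the last four; its "shot" number tells which), for a name from the list of things; names that differ only in an ending like _2 or _b are one class to them, and where a whole thing is asked for, a point or a joint stands for the part that bears it (a point fixed in the world has none). Each returns a list of dicts, best first, with "score" (0 to 1); they miss things now and then, are a little off and sometimes report something else, mostly with a low value. They report only what shows in the picture. A call takes as long as a camera call. They do not tell look-alikes from the thing itself.
- ctrl.search_frame(picture, label): "location" ([x, y, z] in mm, in the coordinates of the camera as it stood for that picture, good to about 4 mm: the middle of the surface that is visible of it).
The state is a dict: "time_s": time; "q": joint angles; "joint_vel": joint speeds; "tau": joint torques, N m; "tool_pos": TCP position; "orientation": TCP orientation; "ft_force": force on the tool from outside, world axes, zero at the start; "moment": the same for the moment, N m; "grip_width": opening from 0.0 (shut) to 1.0 (fully open).
Only numpy, scipy, OpenCV 4.12 (cv2) and the standard library are available. Lean on these libraries where they do the work, as an engineer would, in place of code of your own. Each camera call takes 0.05 s, during which the arm holds its last target.

## Working session

There is one attempt and no reset: what is moved stays moved. The work goes in short steps, Python scripts to look and compute and a tool call to move; the robot and the scene stay as the last step left them, time stands still between calls to the robot, and variables do not carry over. Pictures are saved under pics/ and viewed, and the job is handed in when it is done.

Besides the shell and the picture viewer there is one more tool, called after ">>>" as name(argument=value, ...) on one line, values as JSON. move_arm: Moves the arm, as the interface text tells. Its arguments: {"type":"object","properties":{"plan":{"type":"array"},"newtons":{"type":"number"}},"required":["plan"]}

```bash
mkdir -p pics; ls
cat > h.py <<'E'
import numpy as np, cv2
from workcell import ctrl
from scipy.spatial.transform import Rotation as R
def Rm(o):
    o=np.array(o,float)
    if o.shape==(3,3): return o
    if o.size==3: return R.from_euler('xyz',o,degrees=True).as_matrix()
    return R.from_quat(o).as_matrix()
def save(p,name,crop=None,scale=1):
    im=p['frame'][:,:,::-1]
    if crop: im=im[crop[1]:crop[3],crop[0]:crop[2]]
    im=cv2.resize(im,None,fx=scale,fy=scale,interpolation=cv2.INTER_CUBIC)
    cv2.imwrite('pics/'+name,im)
def f(p): return p['frame'].shape[0]/2/np.tan(np.radians(p['vfov']/2))
def cam2w(p,l): return Rm(p['orientation'])@np.array(l)+np.array(p['position'])
def w2px(p,w):
    c=Rm(p['orientation']).T@(np.array(w,float)-np.array(p['position']))
    return p['cx']+f(p)*c[0]/-c[2], p['cy']-f(p)*c[1]/-c[2]
def cloud(p):
    z=p['range_z']; v,u=np.mgrid[0:z.shape[0],0:z.shape[1]]
    c=np.stack([(u-p['cx'])/f(p)*z,-(v-p['cy'])/f(p)*z,-z],-1)
    return c@Rm(p['orientation']).T+np.array(p['position'])
E
python3 - <<'E'
from h import *
for n in ['scene','top','wrist']:
    p=ctrl.camera(n); save(p,n+'0.png'); print(n,{k:v for k,v in p.items() if k not in('frame','range_z')})
    for l in ['isolator_box','isolator_grip','safety_cap','bottle_rack','squeeze_bottle_mid']:
        for d in ctrl.search_frame(p,l): 
            w=cam2w(p,d['location']);print(l,round(d['score'],2),w.round(),np.round(w2px(p,w)))
print(ctrl.get_state())
E
```

```text
pics
scene {'vfov': 47.15393720021255, 'cx': 251.21266710540095, 'cy': 187.13072416752135, 'position': array([  -6.15657515, -719.12244919,  920.00046336]), 'orientation': array([ 47.71863942,   0.7512882 , -36.66061032]), 'shot': 1}
isolator_box 0.61 [ 534. -171.   61.] [297. 234.]
isolator_box 0.2 [357.  41.  12.] [197. 229.]
isolator_grip 0.77 [ 554. -158.   74.] [299. 224.]
safety_cap 0.76 [381. 297.  28.] [160. 174.]
safety_cap 0.65 [540.  72. 160.] [242. 157.]
safety_cap 0.55 [531.  64.  91.] [242. 178.]
bottle_rack 0.65 [506.  71.  13.] [235. 200.]
bottle_rack 0.19 [ 366. -242.   47.] [262. 289.]
squeeze_bottle_mid 0.6 [524. 165.  82.] [221. 164.]
top {'vfov': 48.38628947515797, 'cx': 257.4054174434723, 'cy': 187.40536707834224, 'position': array([ 260.5861593 ,    8.93592349, 1430.53289918]), 'orientation': array([ 10.92393109,  -0.81764691, -90.70676287]), 'shot': 2}
isolator_box 0.61 [ 549. -150.   60.] [299. 180.]
isolator_grip 0.45 [ 555. -146.   75.] [298. 177.]
safety_cap 0.72 [383. 309.  27.] [159. 233.]
safety_cap 0.48 [547.  88. 168.] [224. 174.]
bottle_rack 0.56 [51
[... 467 characters left out ...]
y_cap 0.68 [383. 326.  32.] [160. 329.]
{'time_s': 0.9, 'q': array([ 5.88728096e+01,  1.75774649e+01,  8.63113375e+01, -4.77564212e-04,
        7.61121366e+01, -4.21212187e+00]), 'joint_vel': array([-0.07838977,  0.04420714, -0.01322721, -0.00793637,  0.01037966,
        0.03106667]), 'tau': array([ 3.92608290e-04, -4.57458758e+01, -2.52342993e+01,  3.36087714e-05,
        6.22202697e-04,  1.65634776e-05]), 'tool_pos': array([260.31311773, 512.69211838, 250.30727334]), 'orientation': array([-1.79999029e+02,  3.93381445e-04,  1.53085046e+02]), 'ft_force': array([-0.992277  ,  0.2440063 , -0.32516771]), 'moment': array([-0.01373028, -0.00947816,  0.02649606]), 'grip_width': 0.9985408465713035}
```

View pics/scene0.png

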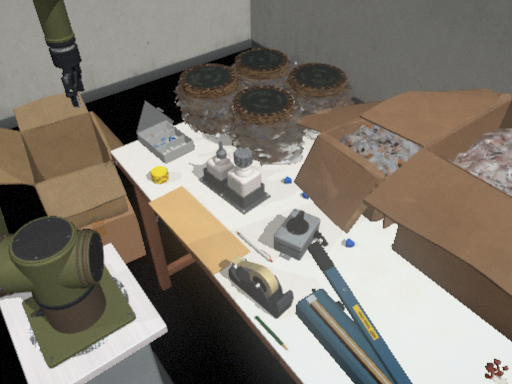

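View pics/top0.png

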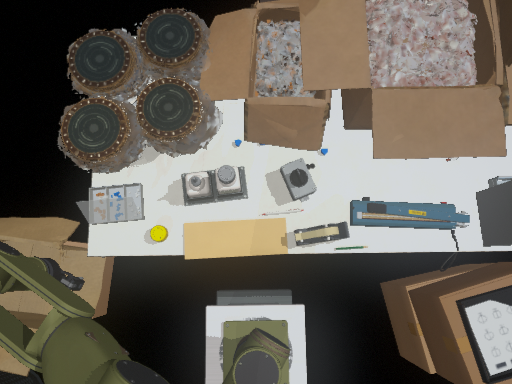

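View pics/wrist0.png

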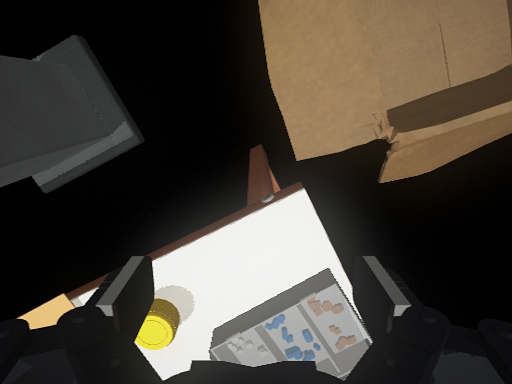

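Run:
```python
from h import *
for n in ['top','scene']:
    p=ctrl.camera(n); print(p.keys()); C=cloud(p); 
    if n=='top':
        save(p,'topc.png',(170,130,350,250),4)
        for px in [(270,200),(330,200),(150,160),(340,140),(120,240)]: print(px,C[px[1],px[0]].round(1))
    else: save(p,'scenec.png',(130,120,340,280),3.5)
    m=(C[...,0]>450)&(C[...,0]<650)
    def fit(lo,hi,y0,y1,x0=480,x1=640):
        k=(C[...,2]>lo)&(C[...,2]<hi)&(C[...,1]>y0)&(C[...,1]<y1)&(C[...,0]>x0)&(C[...,0]<x1)
        P=C[k]; 
        if len(P)<10: print('few',len(P));return
        print(n,lo,hi,len(P),'med',np.median(P,0).round(1),'rect',cv2.minAreaRect(P[:,:2].astype(np.float32)))
    fit(158,180,20,140); fit(52,64,-240,-60); fit(64,76,-240,-60);fit(88,105,-240,-60)
    fit(40,55,0,260)
```

```text
dict_keys(['frame', 'range_z', 'vfov', 'cx', 'cy', 'position', 'orientation', 'shot'])
(270, 200) [492.9 -57.2  -2.4]
(330, 200) [ 490.  -260.5    3.3]
(150, 160) [636.4 353.8  -1.6]
(340, 140) [ 7.023e+02 -3.055e+02  3.000e-01]
(120, 240) [363.3 443.2  -1. ]
top 158 180 244 med [547.5  82.5 167.1] rect ((549.1151123046875, 81.25276184082031), (53.236820220947266, 51.46151351928711), 0.7606909871101379)
top 52 64 675 med [ 551.3 -148.9   58.9] rect ((555.7074584960938, -148.98947143554688), (120.03450012207031, 83.19770812988281), 21.975683212280273)
top 64 76 123 med [ 553.3 -143.3   67.4] rect ((555.193359375, -147.3848876953125), (111.04120635986328, 76.75788879394531), 23.047269821166992)
top 88 105 64 med [ 555.4 -148.2   97.6] rect ((556.1243896484375, -148.9102325439453), (48.917728424072266, 12.593027114868164), 20.64214515686035)
top 40 55 244 med [512.5 138.5  47.9] rect ((574.6934204101562, 146.30108642578125), (153.1318359375, 207.72608947753906), 6.851029396057129)
dict_keys(['frame', 'range_z', 'vfov', 'cx', 'cy', 'position', 'orientation', 'shot'])
scene 158 180 196 med [545.7  78.2 165. ] rect ((547.9674682617188, 80.38417053222656), (49.82197189331055, 50.34738540649414), 52.915550231933594)
scene 52 64 820 med [ 538.4 -161.5   57.1] rect ((554.978515625, -151.23504638671875), (121.64551544189453, 81.2910385131836), 21.924285888671875)
scene 64 76 101 med [ 554.4 -159.1   68. ] rect ((554.819580078125, -152.95831298828125), (39.96659851074219, 42.441864013671875), 49.26067352294922)
scene 88 105 81 med [ 553.  -153.    95.5] rect ((555.017578125, -150.4769287109375), (50.94054412841797, 14.076251983642578), 24.526317596435547)
scene 40 55 331 med [512.7  79.4  46.1] rect ((574.0841674804688, 145.92291259765625), (154.619384765625, 213.0207061767578), 6.399437427520752)
```

```bash
true
```

```text
(no output)
```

View pics/topc.png

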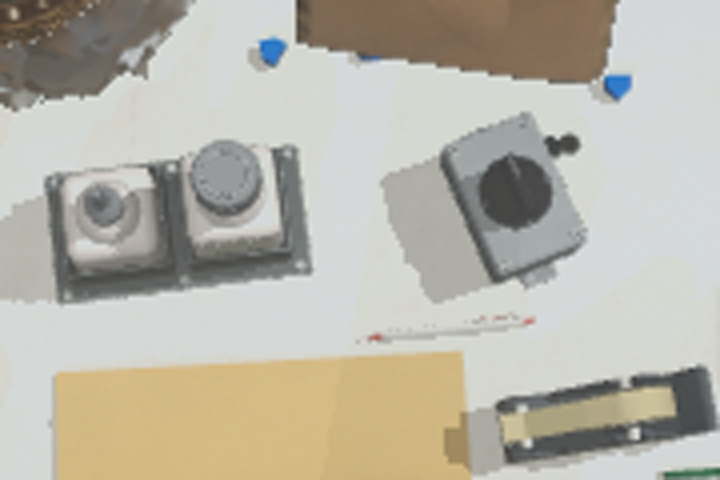

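View pics/scenec.png

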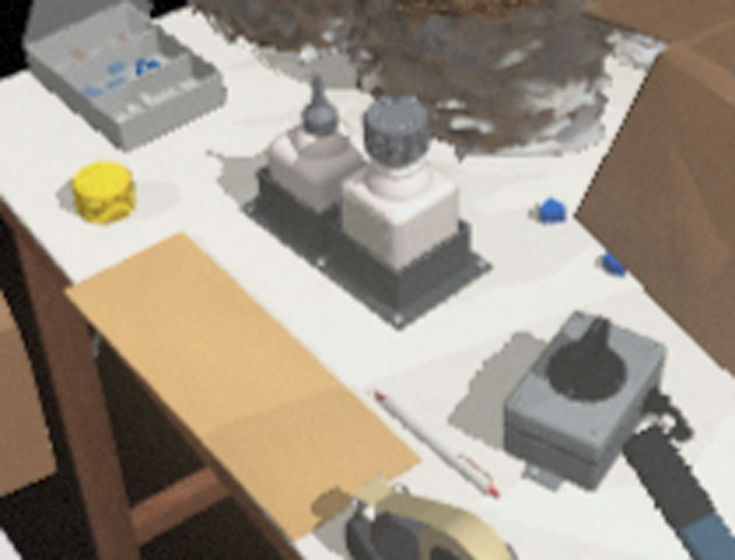

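Run:
```python
from h import *
p=ctrl.camera('top'); C=cloud(p).reshape(-1,3)
for x in range(560,760,20):
    print(x,[int(np.max(np.r_[-9,C[(abs(C[:,0]-x)<10)&(abs(C[:,1]-y)<10),2]])) for y in range(-260,260,20)])
```

```text
560 [9, 8, 7, 58, 65, 98, 103, 74, 64, 8, 10, 7, 8, 5, 5, 98, 169, 173, 170, 99, 79, 98, 112, 91, 85, 8]
580 [6, 6, 4, 5, 62, 78, 99, 64, 63, 6, 7, 7, 5, 6, 5, 90, 104, 168, 172, 101, 53, 84, 89, 79, 72, 8]
600 [5, 5, 8, 28, 59, 66, 64, 64, 64, 6, 7, 7, 6, 6, 7, 47, -9, -9, -9, 3, 7, 6, 8, 7, 7, 7]
620 [5, 6, 7, 21, 27, 62, 59, 6, 6, 7, 4, 5, 6, 4, 8, 6, 6, 5, 8, 5, 5, 7, 6, 6, 7, 6]
640 [7, 15, 7, 7, 6, 8, 7, 7, 6, 5, 7, 9, 7, 6, 6, 6, 8, 5, 6, 6, 7, 5, 86, 128, 133, 143]
660 [16, 44, 57, 56, 63, 55, 57, 40, 31, 5, 6, 6, 9, 7, 5, 5, 11, 5, 9, 6, 4, 130, 138, 146, 166, 173]
680 [7, 67, 89, 85, 81, 79, 76, 71, 67, 58, 53, 45, 37, 30, 9, 14, 18, 7, 6, 9, 89, 138, 170, 171, 175, 174]
700 [6, 98, 108, 107, 102, 106, 99, 95, 93, 92, 82, 78, 73, 72, 58, 16, 19, 6, 6, 7, 132, 141, 172, 178, 176, 175]
720 [7, 119, 139, 131, 132, 123, 124, 123, 124, 116, 123, 114, 105, 98, 90, 5, 4, 4, 9, 33, 126, 168, 174, 176, 174, 176]
740 [336, 335, 333, 333, 333, 328, 328, 148, 150, 145, 145, 144, 144, 138, 132, 7, 7, 4, 8, 81, 123, 172, 174, 176, 176, 175]
```

>>> move_arm(plan=[{"dp":[60,-120,0],"dr":[0,0,-20]},{"dp":[295,-661,0],"dr":[0,0,-131]},{"dp":[295,-661,0],"dr":[0,0,-131]},{"dp":[295,-661,0],"dr":[0,0,-131]},{"dp":[295,-661,0],"dr":[0,0,-131]},{"dp":[295,-661,0],"dr":[0,0,-131]},{"dp":[295,-661,0],"dr":[0,0,-131]},{"dp":[295,-661,0],"dr":[0,0,-131]},{"dp":[295,-661,0],"dr":[0,0,-131]},{"dp":[295,-661,0],"dr":[0,0,-131]},{"dp":[295,-661,0],"dr":[0,0,-131]},{"dp":[295,-661,0],"dr":[0,0,-131]},{"dp":[295,-661,0],"dr":[0,0,-131]},{"dp":[295,-661,0],"dr":[0,0,-131]},{"dp":[295,-661,0],"dr":[0,0,-131]},{"dp":[295,-661,0],"dr":[0,0,-131]},{"dp":[295,-661,0],"dr":[0,0,-131]}])

```text
invalid input
```

>>> move_arm(plan=[{"dp":[295,-661,0],"dr":[0,0,-131],"grip":85},{"dp":[295,-661,0],"dr":[0,0,-131],"grip":85},{"dp":[295,-661,0],"dr":[0,0,-131],"grip":85},{"dp":[295,-661,0],"dr":[0,0,-131],"grip":85},{"dp":[295,-661,0],"dr":[0,0,-131],"grip":85},{"dp":[295,-661,0],"dr":[0,0,-131],"grip":85},{"dp":[295,-661,0],"dr":[0,0,-131],"grip":85},{"dp":[295,-661,0],"dr":[0,0,-131],"grip":85},{"dp":[295,-661,0],"dr":[0,0,-131],"grip":85},{"dp":[295,-661,0],"dr":[0,0,-131],"grip":85},{"dp":[295,-661,0],"dr":[0,0,-131],"grip":85},{"dp":[295,-661,0],"dr":[0,0,-131],"grip":85},{"dp":[295,-661,0],"dr":[0,0,-131],"grip":85},{"dp":[295,-661,0],"dr":[0,0,-131],"grip":85},{"dp":[295,-661,0],"dr":[0,0,-131],"grip":85},{"dp":[295,-661,0],"dr":[0,0,-131],"grip":85}], newtons=60)

```text
time_s: 3.05
tool_pos: [555.0, -147.1, 250.6]
orientation: [-180.0, -0.0, 22.2]
ft_force: [0.1, -0.8, -0.1]
grip_width: 0.997
```

Run:
```python
from h import *
p=ctrl.camera('wrist'); save(p,'w1.png'); C=cloud(p)
print(ctrl.get_state()['tool_pos'],ctrl.get_state()['orientation'],ctrl.get_state()['q'].round(1))
for lo,hi in [(52,64),(64,74),(88,105)]:
    k=(C[...,2]>lo)&(C[...,2]<hi)&(abs(C[...,1]+149)<90)&(abs(C[...,0]-555)<80)
    P=C[k]; print(lo,len(P),np.median(P,0).round(1),cv2.minAreaRect(P[:,:2].astype(np.float32)))
print(np.array(w2px(p,[555.5,-149.5,98])))
```

```text
[ 555.07573769 -147.23630239  250.57229195] [ 1.79995521e+02 -1.09286323e-02  2.21915553e+01] [-19.1  17.5  86.4   0.   76.1  48.7]
52 8445 [ 568.6 -143.1   58.5] ((556.3801879882812, -146.583740234375), (118.96522521972656, 82.09317016601562), 21.711584091186523)
64 1056 [ 556.8 -145.8   69. ] ((556.2989501953125, -146.87020874023438), (43.45878219604492, 42.91522979736328), 74.20466613769531)
88 826 [ 558.2 -145.9   97.7] ((556.4251708984375, -146.72621154785156), (49.1396369934082, 11.817657470703125), 21.798580169677734)
[256.51404393 184.93254501]
```

View pics/w1.png

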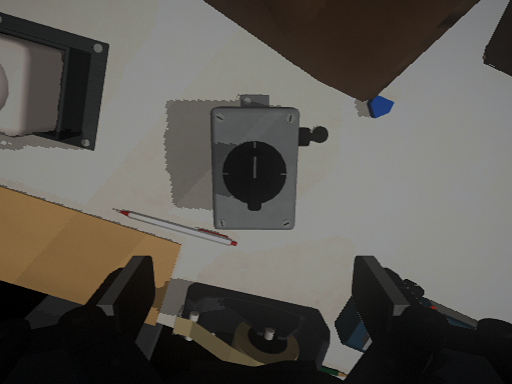

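>>> move_arm(plan=[{"dp":[1,-1,-60],"dr":[0,0,0],"grip":60},{"dp":[1,-1,-110],"dr":[0,0,0],"grip":60},{"dp":[1,-1,-140],"dr":[0,0,0],"grip":60},{"dp":[1,-1,-157],"dr":[0,0,0],"grip":60},{"dp":[1,-1,-157],"dr":[0,0,0],"grip":60},{"dp":[1,-1,-157],"dr":[0,0,0],"grip":60}])

```text
time_s: 3.85
tool_pos: [557.0, -149.2, 94.2]
orientation: [179.9, -0.1, 22.1]
ft_force: [1.1, 0.4, -0.1]
grip_width: 0.703
```

Run:
```python
from h import *
p=ctrl.camera('wrist'); save(p,'w2.png')
p=ctrl.camera('scene'); save(p,'s2.png',(200,130,400,280),3.5)
s=ctrl.get_state();print(s['tool_pos'],s['ft_force'],s['grip_width'])
```

```text
[ 557.2486036  -149.42651933   94.58712701] [ 0.04142877  0.13597225 -0.47121499] 0.7013311401842228
```

View pics/w2.png

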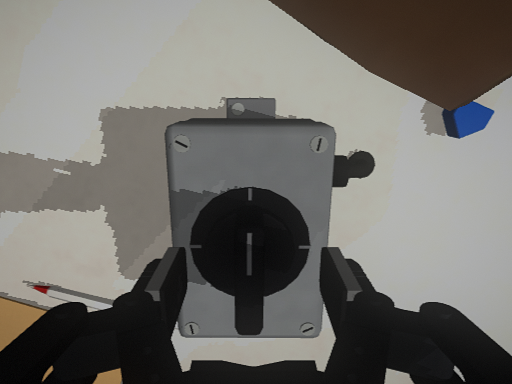

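View pics/s2.png

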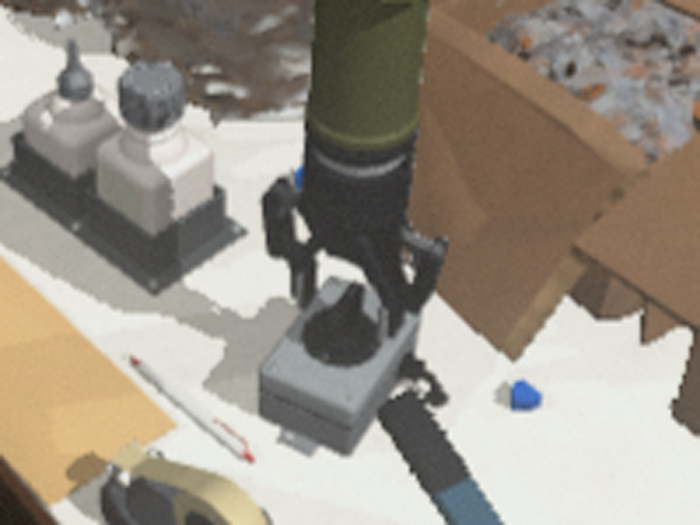

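Run:
```python
from h import *
p=ctrl.camera('wrist'); print(p['position'],p['orientation']); C=cloud(p)
s=ctrl.get_state()['tool_pos'];print(s,w2px(p,s),w2px(p,[556,-148,98]),w2px(p,[556,-148,69]))
for lo,hi in [(52,64),(64,74),(88,105)]:
    k=(C[...,2]>lo)&(C[...,2]<hi)&(abs(C[...,1]+149)<90)&(abs(C[...,0]-555)<80)
    k[:, :190]=0;k[:,310:]=0
    P=C[k]; print(lo,len(P),np.median(P,0).round(1),cv2.minAreaRect(P[:,:2].astype(np.float32)))
```

```text
[ 625.10098446 -121.00759562  218.43899077] [-16.86064756  -0.12798843 -67.96192679]
[ 557.18058855 -149.47669782   94.55440382] (np.float64(254.48190786284306), np.float64(280.51797552292635)) (np.float64(250.0236873698668), np.float64(286.2311986815014)) (np.float64(250.38409094894047), np.float64(253.66593205642096))
52 18472 [ 578.1 -140.8   58.6] ((556.5610961914062, -147.2113037109375), (119.4208984375, 67.54608917236328), 21.755949020385742)
64 3478 [ 558.4 -146.6   69. ] ((556.5576171875, -146.71697998046875), (43.43559646606445, 43.292476654052734), 59.657318115234375)
88 3334 [ 560.3 -145.3   97.7] ((556.5072021484375, -146.71725463867188), (50.1936149597168, 12.045553207397461), 21.64111328125)
```

>>> move_arm(plan=[{"dp":[0,2,0],"dr":[0,0,0],"grip":40},{"dp":[0,2,0],"dr":[0,0,0],"grip":0},{"dp":[0,2,0],"dr":[0,0,0],"grip":0},{"dp":[0,2,0],"dr":[0,0,0],"grip":0},{"dp":[0,2,0],"dr":[0,0,0],"grip":0},{"dp":[0,2,0],"dr":[0,0,0],"grip":0},{"dp":[0,2,0],"dr":[0,0,0],"grip":0}], newtons=40)

```text
time_s: 4.88
tool_pos: [556.5, -147.5, 93.7]
orientation: [180.0, -0.0, 22.1]
ft_force: [-0.9, 0.4, 5.8]
grip_width: 0.126
```

>>> move_arm(plan=[{"dp":[0,0,1],"dr":[0,0,10],"grip":0},{"dp":[0,0,1],"dr":[0,0,20],"grip":0},{"dp":[0,0,1],"dr":[0,0,30],"grip":0},{"dp":[0,0,1],"dr":[0,0,40],"grip":0},{"dp":[0,0,1],"dr":[0,0,50],"grip":0},{"dp":[0,0,1],"dr":[0,0,60],"grip":0},{"dp":[0,0,1],"dr":[0,0,70],"grip":0},{"dp":[0,0,1],"dr":[0,0,80],"grip":0},{"dp":[0,0,1],"dr":[0,0,86],"grip":0},{"dp":[0,0,1],"dr":[0,0,90],"grip":0},{"dp":[0,0,1],"dr":[0,0,90],"grip":0},{"dp":[0,0,1],"dr":[0,0,90],"grip":0}])

```text
time_s: 6.38
tool_pos: [557.0, -147.8, 93.7]
orientation: [180.0, 0.1, 112.0]
ft_force: [4.6, -3.0, -6.8]
grip_width: 0.129
```

>>> move_arm(plan=[{"dp":[0,0,0],"dr":[0,0,0],"grip":60},{"dp":[0,0,0],"dr":[0,0,0],"grip":60},{"dp":[0,0,0],"dr":[0,0,0],"grip":60},{"dp":[0,0,60],"dr":[0,0,0],"grip":70},{"dp":[0,0,120],"dr":[0,0,0],"grip":85},{"dp":[0,0,150],"dr":[0,0,0],"grip":85},{"dp":[0,0,150],"dr":[0,0,0],"grip":85}])

```text
time_s: 7.25
tool_pos: [557.9, -147.7, 247.7]
orientation: [179.7, 0.3, 112.1]
ft_force: [0.4, -0.0, 0.0]
grip_width: 0.995
```

Run:
```python
from h import *
p=ctrl.camera('wrist'); save(p,'w3.png'); C=cloud(p)
for lo,hi in [(52,64),(88,105)]:
    k=(C[...,2]>lo)&(C[...,2]<hi)&(abs(C[...,1]+149)<90)&(abs(C[...,0]-555)<80)
    P=C[k]; print(lo,len(P),np.median(P,0).round(1),cv2.minAreaRect(P[:,:2].astype(np.float32)))
s=ctrl.get_state();print(s['tool_pos'],s['orientation'],s['q'].round(1))
```

```text
52 8546 [ 551.  -141.1   58.5] ((555.404052734375, -146.72483825683594), (120.1326904296875, 80.55598449707031), 21.822999954223633)
88 812 [ 554.9 -145.6   97.8] ((555.4046020507812, -146.97320556640625), (11.12248706817627, 49.05268478393555), 22.082170486450195)
[ 556.57935633 -147.27625452  245.45557699] [1.79885775e+02 9.03454944e-02 1.12081344e+02] [-19.   17.8  86.7   0.   75.3 -41.1]
```

View pics/w3.png

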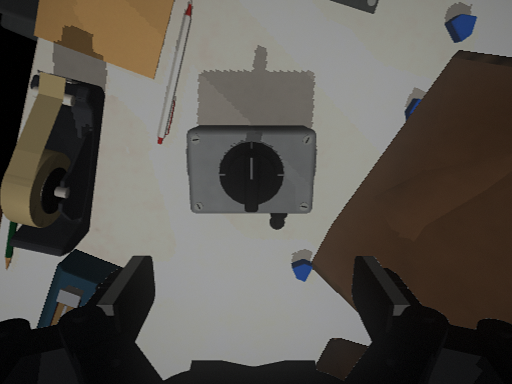

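>>> move_arm(plan=[{"dp":[-8,60,46],"dr":[0,0,-10],"grip":85},{"dp":[-8,120,46],"dr":[0,0,-20],"grip":85},{"dp":[-8,180,46],"dr":[0,0,-30],"grip":85},{"dp":[-8,229,46],"dr":[0,0,-40],"grip":85},{"dp":[-8,229,46],"dr":[0,0,-50],"grip":85},{"dp":[-8,229,46],"dr":[0,0,-52],"grip":85},{"dp":[-8,229,46],"dr":[0,0,-52],"grip":85},{"dp":[-8,229,46],"dr":[0,0,-52],"grip":85}])

```text
time_s: 8.3
tool_pos: [548.2, 80.7, 289.7]
orientation: [-180.0, 0.0, 60.1]
ft_force: [0.2, -0.0, 0.9]
grip_width: 0.994
```

Run:
```python
from h import *
p=ctrl.camera('wrist'); save(p,'w4.png'); C=cloud(p)
for lo,hi in [(160,175),(100,112),(52,64),(40,60)]:
    k=(C[...,2]>lo)&(C[...,2]<hi)&(abs(C[...,1]-81)<160)&(abs(C[...,0]-545)<80)
    if lo>150:
        k&=(abs(C[...,1]-81)<50)
    P=C[k]; print(lo,len(P),np.median(P,0).round(1),cv2.minAreaRect(P[:,:2].astype(np.float32)), cv2.minEnclosingCircle(P[:,:2].astype(np.float32)))
print(ctrl.search_frame(p,'safety_cap')and[(d['score'],cam2w(p,d['location']).round(1)) for d in ctrl.search_frame(p,'safety_cap')])
s=ctrl.get_state();print(s['tool_pos'],s['orientation'],s['q'].round(1))
```

```text
160 3816 [550.1  86.8 167.1] ((549.3153686523438, 85.22824096679688), (53.72541046142578, 54.252655029296875), 32.997093200683594) ((549.1598510742188, 84.86489868164062), 27.72836685180664)
100 535 [559.2 108.1 104.5] ((543.5617065429688, 120.51477813720703), (57.17216491699219, 131.93527221679688), 17.259532928466797) ((565.05322265625, 127.19198608398438), 66.22684478759766)
52 72 [563.1 124.1  58.4] ((548.5576782226562, 134.61561584472656), (65.9401626586914, 148.54122924804688), 6.352332592010498) ((581.155517578125, 138.24459838867188), 74.27091979980469)
40 1666 [573.7 139.8  47.9] ((543.3078002929688, 134.51109313964844), (86.90084075927734, 186.47857666015625), 6.5927734375) ((544.002685546875, 134.27407836914062), 101.48274230957031)
[(0.97, array([396.7, 304.5,  31.7]))]
[548.40083077  80.95344781 290.25884749] [-1.79997229e+02  1.78273371e-03  6.00545532e+01] [ 4.  14.3 85.2  0.  80.5 34. ]
```

View pics/w4.png

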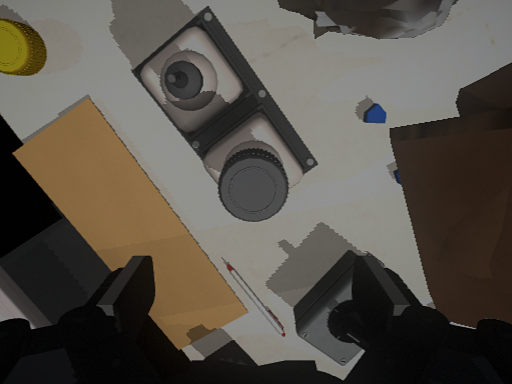

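>>> move_arm(plan=[{"dp":[1,2.5,-50],"dr":[0,0,0],"grip":85},{"dp":[1,2.5,-80],"dr":[0,0,0],"grip":85},{"dp":[1,2.5,-80],"dr":[0,0,0],"grip":85},{"dp":[1,2.5,-80],"dr":[0,0,0],"grip":85}])

```text
time_s: 8.95
tool_pos: [550.3, 84.0, 211.5]
orientation: [179.9, -0.1, 60.1]
ft_force: [0.4, 0.5, -0.3]
grip_width: 0.996
```

Run:
```python
from h import *
p=ctrl.camera('wrist'); save(p,'w5.png'); C=cloud(p)
k=(C[...,2]>160)&(C[...,2]<172)&(abs(C[...,1]-81)<50)&(abs(C[...,0]-545)<50)
k[:,:190]=0;k[:,330:]=0
P=C[k]; print(len(P),np.median(P,0).round(1),cv2.minAreaRect(P[:,:2].astype(np.float32)), cv2.minEnclosingCircle(P[:,:2].astype(np.float32)))
s=ctrl.get_state();print(s['tool_pos'],s['orientation'],w2px(p,s['tool_pos']))
```

```text
7188 [550.7  87.8 167.1] ((549.6505737304688, 86.03472900390625), (52.957786560058594, 54.39617919921875), 62.58435821533203) ((549.3915405273438, 84.9563217163086), 27.718826293945312)
[550.668698    84.12408483 211.99086363] [ 1.79849996e+02 -1.02483986e-01  6.00747697e+01] (np.float64(255.7595454739469), np.float64(281.43734597212165))
```

View pics/w5.png

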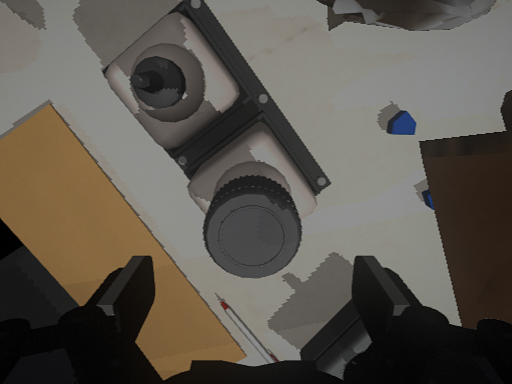

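>>> move_arm(plan=[{"dp":[0,0.5,-30],"dr":[0,0,0],"grip":85},{"dp":[0,0.5,-50],"dr":[0,0,0],"grip":85},{"dp":[0,0.5,-58],"dr":[0,0,0],"grip":85},{"dp":[0,0.5,-58],"dr":[0,0,0],"grip":85},{"dp":[0,0.5,-58],"dr":[0,0,0],"grip":85}])

```text
time_s: 9.62
tool_pos: [550.3, 84.8, 153.6]
orientation: [179.9, -0.1, 60.1]
ft_force: [0.1, -0.3, 0.2]
grip_width: 0.993
```

>>> move_arm(plan=[{"dp":[0,0,0],"dr":[0,0,0],"grip":40},{"dp":[0,0,0],"dr":[0,0,0],"grip":40},{"dp":[0,0,0],"dr":[0,0,0],"grip":40},{"dp":[0,0,0],"dr":[0,0,0],"grip":40},{"dp":[0,0,0],"dr":[0,0,0],"grip":40},{"dp":[0,0,0],"dr":[0,0,0],"grip":40}], newtons=80)

```text
time_s: 10.38
tool_pos: [549.9, 84.6, 153.4]
orientation: [179.9, -0.0, 60.1]
ft_force: [-0.5, -0.7, 6.6]
grip_width: 0.614
```

Run:
```python
from h import *
p=ctrl.camera('scene'); save(p,'s6.png',(180,100,340,230),4)
p=ctrl.camera('wrist'); save(p,'w6.png')
s=ctrl.get_state();print(s['tool_pos'],s['orientation'],s['ft_force'],s['moment'],s['grip_width']*85.4)
```

```text
[549.91079845  84.65894251 153.36671018] [ 1.79912546e+02 -4.72280240e-02  6.00881409e+01] [-0.39178766  0.44035806  6.22427023] [-0.03184069  0.13381666 -0.01236292] 52.596115666411805
```

View pics/s6.png

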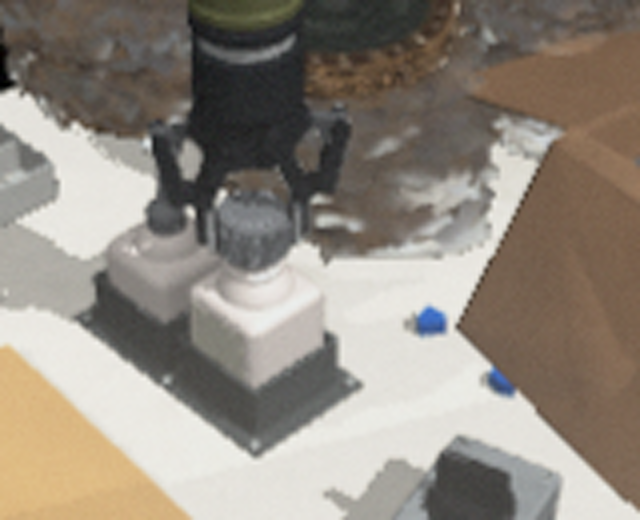

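View pics/w6.png

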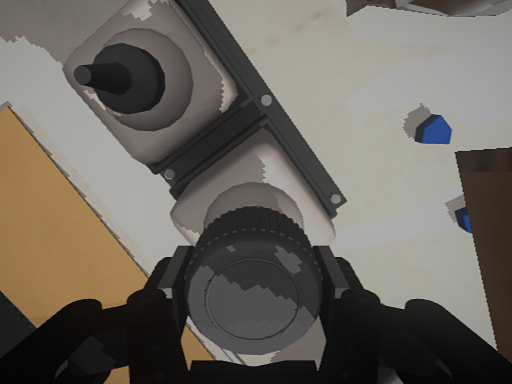

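>>> move_arm(plan=[{"dp":[0,0,-3],"dr":[0,0,0],"grip":40},{"dp":[0,0,-6],"dr":[0,0,0],"grip":40},{"dp":[0,0,-8],"dr":[0,0,0],"grip":40},{"dp":[0,0,-8],"dr":[0,0,0],"grip":40},{"dp":[0,0,-8],"dr":[0,0,0],"grip":40},{"dp":[0,0,-8],"dr":[0,0,0],"grip":40}], newtons=90)

```text
time_s: 11.22
tool_pos: [550.0, 84.7, 146.4]
orientation: [179.9, -0.1, 60.1]
ft_force: [-2.8, -1.3, 12.1]
grip_width: 0.615
```

>>> move_arm(plan=[{"dp":[0,0,-2],"dr":[0,0,0],"grip":40},{"dp":[0,0,-3],"dr":[0,0,0],"grip":40},{"dp":[0,0,-3],"dr":[0,0,0],"grip":40},{"dp":[0,0,-3],"dr":[0,0,0],"grip":40}])

```text
time_s: 11.72
tool_pos: [550.1, 84.7, 145.8]
orientation: [179.8, -0.1, 60.1]
ft_force: [-7.4, -0.9, 25.3]
grip_width: 0.61
```

>>> move_arm(plan=[{"dp":[0,0,0],"dr":[0,0,8],"grip":40},{"dp":[0,0,0],"dr":[0,0,16],"grip":40},{"dp":[0,0,0],"dr":[0,0,24],"grip":40},{"dp":[0,0,0],"dr":[0,0,32],"grip":40},{"dp":[0,0,0],"dr":[0,0,40],"grip":40},{"dp":[0,0,0],"dr":[0,0,48],"grip":40},{"dp":[0,0,0],"dr":[0,0,56],"grip":40},{"dp":[0,0,0],"dr":[0,0,61],"grip":40},{"dp":[0,0,0],"dr":[0,0,61],"grip":40},{"dp":[0,0,0],"dr":[0,0,61],"grip":40}])

```text
time_s: 12.98
tool_pos: [551.4, 85.2, 145.8]
orientation: [179.6, 0.1, 121.1]
ft_force: [-3.7, 1.1, 24.8]
grip_width: 0.614
```

Run:
```python
from h import *
p=ctrl.camera('scene'); save(p,'s7.png',(180,100,340,230),4)
p=ctrl.camera('wrist'); save(p,'w7.png')
s=ctrl.get_state();print(s['tool_pos'],s['orientation'],s['ft_force'],s['moment'],s['grip_width']*85.4)
```

```text
[551.45144494  85.24418905 145.76724951] [1.79644849e+02 1.45838312e-01 1.21098400e+02] [-4.05739084e+00 -6.09804344e-03  2.44776525e+01] [0.09471204 0.81554681 0.13404893] 52.33380103180265
```

View pics/w7.png

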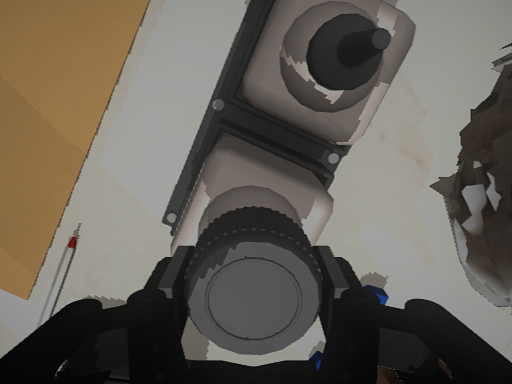

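View pics/s7.png

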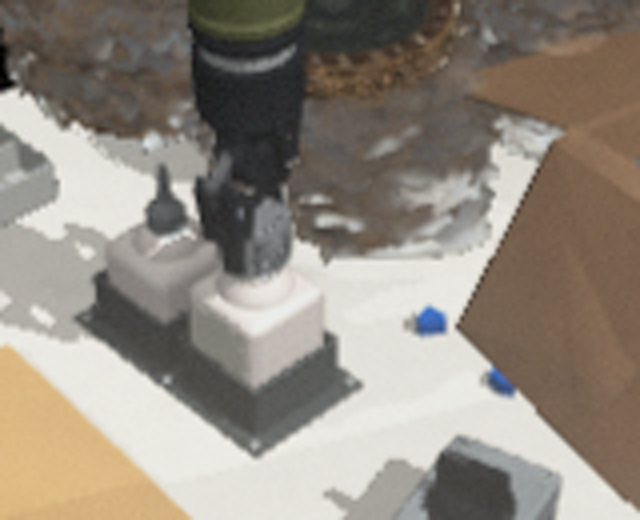

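>>> move_arm(plan=[{"dp":[0,0,4],"dr":[0,0,0],"grip":40},{"dp":[0,0,8],"dr":[0,0,0],"grip":40},{"dp":[0,0,11],"dr":[0,0,0],"grip":40},{"dp":[0,0,14],"dr":[0,0,0],"grip":40},{"dp":[0,0,16],"dr":[0,0,0],"grip":40},{"dp":[0,0,16],"dr":[0,0,0],"grip":40}])

```text
time_s: 13.82
tool_pos: [548.9, 84.5, 156.9]
orientation: [-179.9, -0.0, 121.1]
ft_force: [0.3, -0.4, 0.4]
grip_width: 0.619
```

Run:
```python
from h import *
p=ctrl.camera('scene'); save(p,'s8.png',(180,100,340,230),4)
s=ctrl.get_state();print(s['tool_pos'],s['orientation'],s['ft_force'],s['moment'],s['grip_width']*85.4)
```

```text
[548.94492201  84.54662219 156.82596263] [-1.79939963e+02 -1.97365954e-02  1.21081035e+02] [ 0.19030744 -0.77909588 -0.7688136 ] [-0.04105886 -0.06029423 -0.01286692] 52.35123784194296
```

View pics/s8.png

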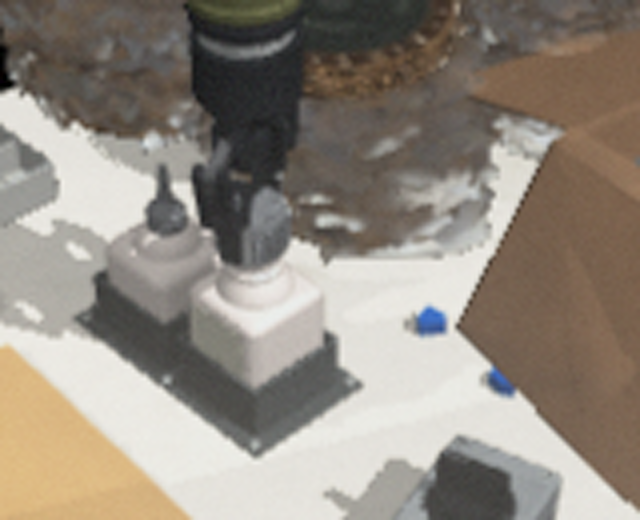

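>>> move_arm(plan=[{"dp":[0,0,10],"dr":[0,0,0],"grip":40},{"dp":[0,0,25],"dr":[0,0,0],"grip":40},{"dp":[0,0,45],"dr":[0,0,0],"grip":40},{"dp":[0,0,60],"dr":[0,0,0],"grip":40},{"dp":[0,0,70],"dr":[0,0,0],"grip":40},{"dp":[0,0,70],"dr":[0,0,0],"grip":40},{"dp":[0,0,70],"dr":[0,0,0],"grip":40},{"dp":[0,0,70],"dr":[0,0,0],"grip":40}])

```text
time_s: 14.88
tool_pos: [548.8, 84.6, 226.5]
orientation: [-179.9, -0.0, 121.1]
ft_force: [-0.4, 0.7, -0.6]
grip_width: 0.613
```

Run:
```python
from h import *
p=ctrl.camera('scene'); save(p,'s9.png',(180,70,340,230),3.7); C=cloud(p)
for lo,hi in [(145,158),(170,255)]:
    k=(C[...,2]>lo)&(C[...,2]<hi)&(abs(C[...,1]-85)<35)&(abs(C[...,0]-549)<35)
    P=C[k]; print(lo,len(P),np.median(P,0).round(1),P.min(0).round(),P.max(0).round(),cv2.minEnclosingCircle(P[:,:2].astype(np.float32)))
p=ctrl.camera('top'); C=cloud(p);save(p,'t9.png',(170,130,350,250),4)
k=(C[...,2]>88)&(C[...,2]<105)&(abs(C[...,1]+149)<60)&(abs(C[...,0]-555)<60)
print(cv2.minAreaRect(C[k][:,:2].astype(np.float32)))
p=ctrl.camera('wrist'); save(p,'w9.png')
s=ctrl.get_state();print(s['tool_pos'],s['orientation'],s['ft_force'],s['grip_width']*85.4)
```

```text
145 79 [547.6  78.5 149. ] [531.  59. 145.] [571. 101. 154.] ((549.0133666992188, 80.7974853515625), 22.488162994384766)
170 302 [546.8  61.  235.2] [514.  53. 206.] [583. 106. 255.] ((548.4786376953125, 74.99674224853516), 38.400474548339844)
((556.15869140625, -149.15365600585938), (12.51518726348877, 49.845794677734375), 22.06365203857422)
[549.08109712  84.65450736 226.76901368] [-1.79944589e+02 -2.70197843e-02  1.21080887e+02] [-0.86514522  0.17976211 -1.07364125] 52.10668468297463
```

View pics/s9.png

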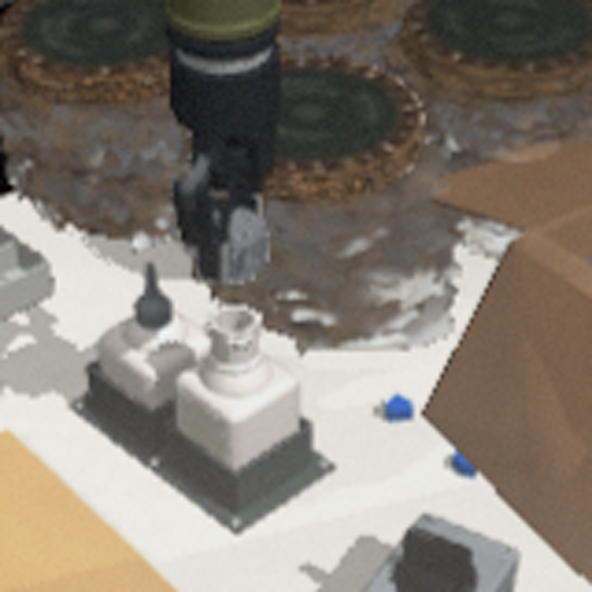

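View pics/t9.png

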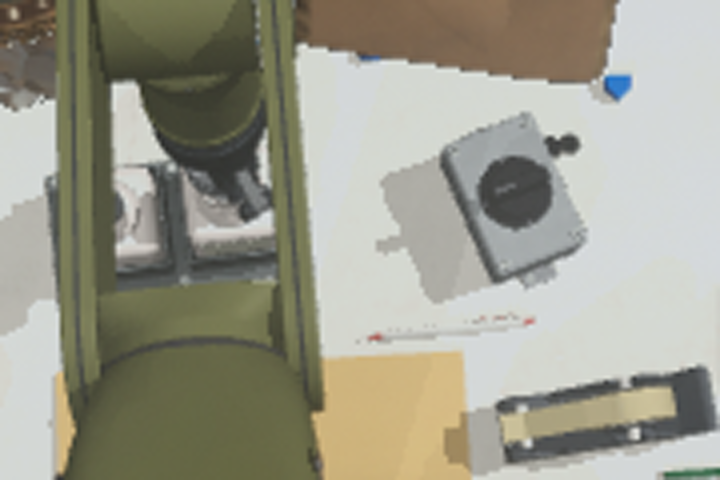

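View pics/w9.png

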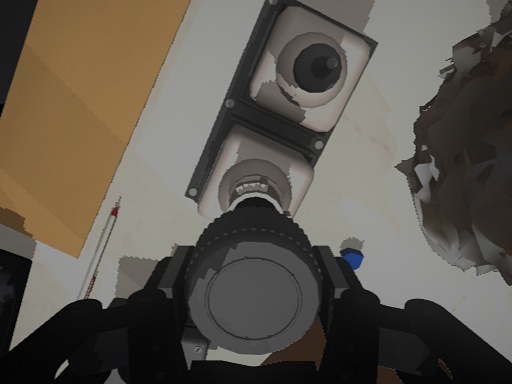

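```bash
python3 -c "
from workcell import ctrl
print(ctrl.job_done())"
```

```text
the job is handed in; nothing more can be done
None
```

I turned the isolator off, then pressed, twisted off and lifted the grey safety cap. I handed the job in at about 15 s with the cap held over the open mouth. No verdict is reported, so the points below are my own last readings.

- **Isolator:** the last top picture and its depth data show the bar square across the box, about 90° from the start (22° to 112°).
- **Cap off:** the press bottomed out at about 25 N. I turned the cap 61° anticlockwise with little resisting moment, about 0.13 N m. The wrist force fell to about zero once it lifted clear.
- **Cap held:** the gripper is at 52 mm opening with an 80–90 N grip, level to within 0.1°. The cap's underside is roughly 55 mm above the rim by tool height, and scene depth puts it at about 52 mm. It is a few millimetres sideways from the mouth.
- **Bottle and bystanders:** the bottle stands upright and down in its rack. Every bystander still in view looked unmoved, but parts of the last pictures were hidden by the arm.
- **Disagreements:** the cameras differed by up to about 4 mm on where the cap and isolator stood. I used the wrist camera's values for both. The network's only cap find in the wrist picture above the bottle was the yellow look-alike, so I found the grey cap from depth and by eye.
- **Refused call:** my first move call was rejected because it had no gripper values. Nothing moved.

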